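Load a culture dish into the drawer incubator

TASK

Put the culture dish that lies on the bench into the dish incubator: swing the latch bar on top aside as far as its stop, pull the drawer out to its stop, and lay the dish flat on the drawer floor beside the one already there. Set it down rather than dropping it. Then push the drawer fully home, swing the latch bar all the way back so that its hook holds the drawer's stud again, and leave the timer and the flask where they stand.

Things in the scene. Friction and masses are not known exactly. Their poses are not given: they have to be found in the camera images.
- incubator: Low white steel cabinet, fixed, 190 deep (its x) x 310 wide (its y) x 85 mm high, grey control strip at the right of its front. Origin: centre of its underside. x points from front to back, y to the left seen from the front; it stands turned by up to 9 degrees. The shut drawer's front panel (outer face at x = -107 mm, 12 thick, 232 wide, centred at y = +35, z = 16 to 82 mm) covers its front.
- inc_drawer (a joint): How far the drawer is out, m: 0 = home, 0.140 = out at its stop. It slides along the incubator's -x with about 2.5 N of friction and stays where it is left. It cannot be pulled out (2 mm of play) while the latch hook is before its stud.
- drawer_handle (a point): Middle of the drawer's bow handle: a level steel bar 10 mm thick, about 110 mm long, parallel to the panel, 60 mm above the bench (25 mm below the incubator's top). The clear gap between bar and panel is 40 mm, open above and below: closed fingers can go down into it and hook the bar. Moves with the drawer; axes as the incubator's.
- drawer_floor (a point): A point on the drawer's flat floor, 20 mm above the bench, moving with the drawer; axes as the incubator's. From it the front panel's inner face is at x = -65 mm, the rear wall at x = +97 mm, the side walls (24 mm high) at y = -100 and +100 mm. With the drawer fully out the part from x = -65 to +75 mm is open from above.
- drawer_stud (a point): Top of the upright steel stud, 10 mm thick, on the drawer panel's upper edge, which the latch hook catches; 15 mm above the incubator's top. Moves with the drawer.
- latch_bar (a joint): Angle of the latch bar, rad: 0 = hooked before the drawer's stud (its shut stop), growing as its free end is pushed to the right (towards the incubator's -y) to 0.70 = open, at its stop. Stays where it is left; about 0.5 N at the knob turns it. Starts hooked, between 0 and 0.05.
- latch_pin (a point): Axis of the upright pin about which the bar turns, at the height of the incubator's top face (85 mm above the bench); fixed to the incubator, axes as the incubator's.
- latch_knob (a point): Centre of the top of the black thumb knob on the bar's free end, 135 mm from the pin. The knob is round, 16 to 18 mm across in its upper part, and stands from 97 to 135 mm above the bench; the flat bar below it is 14 mm wide, 8 thick. At angle 0 the bar points along the incubator's -x from the pin. Push the knob sideways to swing the bar.
- dish: The culture dish on the bench, to be loaded: a round, lidded pale, clear-sided flat dish, 58 mm across where it is gripped (61 mm at its lid), 15 mm high, 18 g. Origin: centre of its underside, z up.
- dish_in: A like dish that already lies loose in the shut drawer, near its right wall, about 65 mm to the right of the drawer_floor point; the place to its left is free. It is to stay in the drawer, flat. Origin: centre of its underside.
- timer: Bystander: white square lab timer, 66 x 66 x 20 mm, lying on the bench. Origin: centre of its underside.
- flask: Bystander: empty conical glass flask, 62 mm across, 104 mm high, standing on the bench. Origin: centre of its underside.
Mind the look-alikes: they are no part of the job. Leave any black or brown look-alike of the dish alone.

How it is judged:
On the way, in this order (a step that is already met when the one before it is completed fails the run):
1. the latch bar is swung open to its stop (value of joint latch_bar above 0.64 rad), for 0.1 s.
2. the drawer is pulled out to its stop (value of joint inc_drawer above 0.136 m), for 0.2 s.
3. the dish lies flat on the floor of the drawer, released (x of dish in the frame of drawer_floor between -0.04 and 0.07 m and y of dish in the frame of drawer_floor between -0.075 and 0.075 m and z of dish in the frame of drawer_floor between -0.005 and 0.005 m and angle between dish's own z axis and vertical below 0.1 rad and contact force between dish and the fingers below 0.05 N and linear speed of dish below 0.02 m/s), for 0.2 s.
4. the drawer is home again (value of joint inc_drawer below 0.004 m), for 0.1 s.
At the end, for the whole second after the job is handed in: The drawer is home (within 4 mm), the latch bar is back to within 0.06 rad of its shut stop with its hook before the stud, and both dishes lie flat (within 0.1 rad) on the drawer's floor, released and at rest (value of joint inc_drawer below 0.004 m and value of joint latch_bar below 0.06 rad and x of dish in the frame of drawer_floor between -0.04 and 0.07 m and y of dish in the frame of drawer_floor between -0.075 and 0.075 m and z of dish in the frame of drawer_floor between -0.005 and 0.005 m and angle between each of dish, dish_in's own z axis and vertical below 0.1 rad and x of dish_in in the frame of drawer_floor between -0.04 and 0.07 m and y of dish_in in the frame of drawer_floor between -0.075 and 0.075 m and z of dish_in in the frame of drawer_floor between -0.005 and 0.005 m and linear speed of dish below 0.02 m/s); the robot touches nothing.
It fails at once if the timer is shoved more than 30 mm (distance of timer from where it was at the start of the episode above 0.03 m).
It fails at once if the flask is shoved more than 30 mm or knocked over (distance of flask from where it was at the start of the episode above 0.03 m or angle between flask's own z axis and vertical above 0.5 rad).
It fails at once if the dish is dropped (falls free at more than 0.75 m/s, about 30 mm) (linear speed of dish above 0.75 m/s and contact force between dish and anything else below 0.05 N).
It also fails if it takes over 72 s, if anything falls off the work surface, if the arm or the gripper's body presses on something with over 40 N, if the wrist force passes 120 N, or if a joint passes its speed limit or range.

ROBOT

A 6-joint arm with a two-finger parallel gripper is mounted at the origin on a cart in front of the work surface, level with it; the furniture and walls round the work are solid. World frame = base frame: x ahead of the robot, y to its left, z up, the work surface at z = 0. Lengths are in m, angles in rad, forces in N, time in s.
With the tool pointing down it reaches from about 0.3 to 0.875 m from the base axis. Payload 6.4 kg.
Tool frame: the origin (TCP) lies at the very end of the fingers, on their centre line; the grasp point (between the pads) lies 19 mm behind it; z points along the fingers, y is the line along which they close (so a half turn about z gives the same grasp; the last joint's range is limited). The gripper opens to 85 mm and grips with 20 to 120 N. Pads are 22 mm wide; open, the fingers measure 114 mm over their backs; the gripper's body (76 mm by 85 mm) begins 54 mm behind the grasp point. The pads swing forward as they close: fully open they stand 13 mm farther back than shut.
Start: joints at [-1.459, 0.181, 1.607, -0, 1.354, -0.206], TCP at [0.18, -0.546, 0.231] pointing down, gripper open.
Joint ranges: [-2.99, 2.99], [-0.89, 2.07], [0.3, 2.58], [-1.14, 4.28], [0, 2.63], [-3.12, 3.12]. Speed limits (rad/s): [2.57, 2.57, 3.01, 3.14, 3.14, 3.14].

INTERFACE

Orientations are given as a unit quaternion [w, x, y, z].
In Python, from bench import telemetry, camera, ctrl, spotter gives the robot as it stands.
- The arm moves only by the tool send_rows, never from a script. Its argument "series" is a list of rows, each a list of 3 entries, a list of its own where there are three numbers: the turn, a rotation vector about the world's x, y, z in degrees, then the shift along the world's x, y, z in mm, then the closure, from -1 (fully open) to 1 (shut), so that 0 is half open. In form: [[[rx, ry, rz], [dx, dy, dz], gripper], ...]. A call has 1 to 10 rows; each row is the pose to reach, as a shift and turn from the pose commanded when the call began; what a row does not reach only later rows make up. A row lasts 1/8 s, in which the tool goes at most 62.5 mm and 10.7 degrees, less where a joint would pass 70% of its speed; a pose out of reach is approached as far as the arm can. A call with a gripper value outside its range is refused whole. The fingers move at their own pace and stop on an object; the grip force is fixed at half the most. Time passes only in rows, so rows that repeat a pose let the fingers close. It gives the time, the measured TCP pose, the force, the opening and the grip force at its end, in the units of the state.
- telemetry.get_obs(): the state, without advancing time (a new reading comes with each control period).
- camera(name): name is "side" or "top"; returns a dict with "pixels" (420x560x3 uint8, red, green, blue), "camera_matrix" (3x3 intrinsics, pixels), "xyz" and "orientation" of the camera in the world. Camera axes: x right, y up, looking along -z (the intrinsics and any distortion apply to the point x, -y, -z); pixel columns grow to the right and rows downward; lengths in m; the calibration is good to about 2 mm. A picture is of the moment at which its call begins. There is no depth.
- ctrl.hand_in(): hands the job in; it is judged then, once.
Trained networks look in the newest picture that a camera, given by its name, has taken for a name from the list of things; names that differ only in an ending like _2 or _b are one class to them, and where a whole thing is asked for, a point or a joint stands for the part that bears it (a point fixed in the world has none). Each returns a list of dicts, best first, with "conf" (0 to 1); they miss things now and then, are a little off and sometimes report something else, mostly with a low value. They report only what shows in the picture. A call takes as long as a camera call. They do not tell look-alikes from the thing itself.
- spotter.boxes_of(thing, camera): "xyz" ([x, y, z] in m, in world coordinates, good to about 4 mm: the middle of the surface that is visible of it).
- spotter.landmark_of(thing, camera): "xyz" ([x, y, z] in m, in world coordinates, good to about 4 mm: a listed point, or the origin of a listed thing).
The state is a dict: "time_s": time; "q": joint angles; "dq": joint speeds; "joint_efforts": joint torques, N m; "eef_pos": TCP position; "eef_rot": TCP orientation; "wrist_force": force on the tool from outside, world axes, zero at the start; "torque": the same for the moment, N m; "opening": opening from 0.0 (shut) to 1.0 (fully open); "grasp_force": force on a finger pad.
Only numpy, scipy, OpenCV 4.12 (cv2) and the standard library are available. Lean on these libraries where they do the work, as an engineer would, in place of code of your own. Each camera call takes 0.05 s, during which the arm holds its last target. There are 200 camera calls.

## Working session

There is one attempt and no reset: what is moved stays moved. The work goes in short steps, Python scripts to look and compute and a tool call to move; the robot and the scene stay as the last step left them, time stands still between calls to the robot, and variables do not carry over. Pictures are saved under pics/ and viewed, at most 10 in all, crops included, and the job is handed in when it is done.

Besides the shell and the picture viewer there is one more tool, called by a JSON object that holds its "api" and its "payload", one argument or row to a line. send_rows: Moves the arm, as the interface text tells. Its arguments: {"type":"object","properties":{"series":{"type":"array","items":{"type":"array"}}},"required":["series"]}

```bash
mkdir -p pics
cat > h.py <<'E'
import numpy as np, cv2
from bench import telemetry, camera, ctrl, spotter
def snap(n,f=None):
    c=camera(n)
    if f: cv2.imwrite('pics/'+f,c['pixels'][:,:,::-1])
    return c
def look(things,cams,fn='landmark_of'):
    for c in cams:
        for t in things:
            for d in getattr(spotter,fn)(t,c)[:4]: print(c,t,fn[:3],np.round(d['xyz'],4),round(d['conf'],2))
E
python3 - <<'E'
from h import *
for n in('top','side'):
    c=snap(n,n+'0.png');print(n,c['camera_matrix'].tolist(),c['xyz'],c['orientation'])
look(['incubator','drawer_handle','drawer_floor','drawer_stud','latch_pin','latch_knob','dish','timer','flask'],['top','side'])
print(telemetry.get_obs())
E
```

```text
top [[397.95500280391616, 0.0, 274.5000141073154], [0.0, 397.95500280391616, 199.06448930367083], [0.0, 0.0, 1.0]] [0.41479802 0.01974113 1.29453101] [ 0.71332634  0.06481542 -0.05892838 -0.69533584]
side [[428.30392633946065, 0.0, 284.4325390877288], [0.0, 428.30392633946065, 211.36511300152935], [0.0, 0.0, 1.0]] [ 0.23618135 -1.08246133  0.57926104] [ 0.81639179  0.55264361 -0.08813832 -0.1425522 ]
top incubator lan [ 0.7481  0.056  -0.0028] 0.84
top drawer_handle lan [0.5999 0.0896 0.0584] 0.74
top drawer_stud lan [0.6523 0.008  0.1015] 0.97
top drawer_stud lan [0.6009 0.0908 0.0592] 0.72
top latch_pin lan [ 0.7837 -0.0102  0.0848] 0.58
top latch_knob lan [ 0.6525 -0.002   0.1325] 0.8
top dish lan [ 0.3967 -0.4063  0.0012] 0.81
top dish lan [ 0.5305 -0.1918  0.0058] 0.81
top dish lan [ 0.459  -0.3154  0.0009] 0.79
top dish lan [ 0.4394 -0.208   0.0009] 0.78
top timer lan [ 0.6035 -0.2947  0.0047] 0.78
top flask lan [ 0.7839 -0.008   0.0883] 0.68
top flask lan [0.6197 0.4353 0.008 ] 0.61
side incubator lan [ 7.47e-01  5.31e-02 -4.00e-04] 0.79
side drawer_handle lan [0.5976 0.0916 0
[... 584 characters left out ...]
4] 0.86
{'time_s': 1.0, 'q': array([-1.45932057e+00,  1.80749361e-01,  1.60700896e+00, -6.06154061e-06,
        1.35378804e+00, -2.06287113e-01]), 'dq': array([ 0.0024487 ,  0.00024337,  0.00033742, -0.00071367, -0.00346897,
        0.0009896 ]), 'joint_efforts': array([ 1.75885474e-03, -4.44853485e+01, -3.51681054e+01, -2.44157445e-04,
        7.67529782e-04,  4.40220916e-06]), 'eef_pos': array([ 0.17967803, -0.54622365,  0.23131262]), 'eef_rot': array([ 2.29805614e-05,  9.87404770e-01,  1.58214475e-01, -4.05325625e-06]), 'wrist_force': array([ 0.88762769, -0.01890902,  0.59573396]), 'torque': array([-0.00828321, -0.04002459, -0.03334516]), 'grasp_force': 0.0, 'opening': 0.9949278024328576}
```

View pics/top0.png

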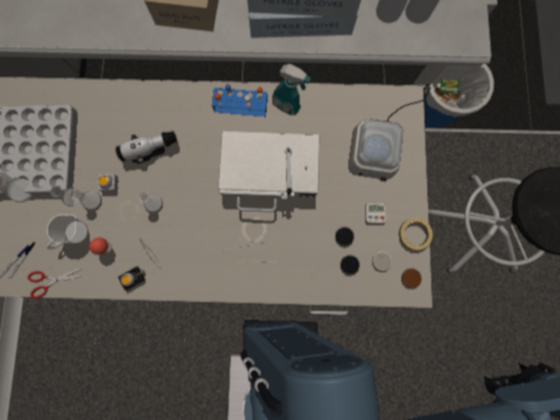

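View pics/side0.png

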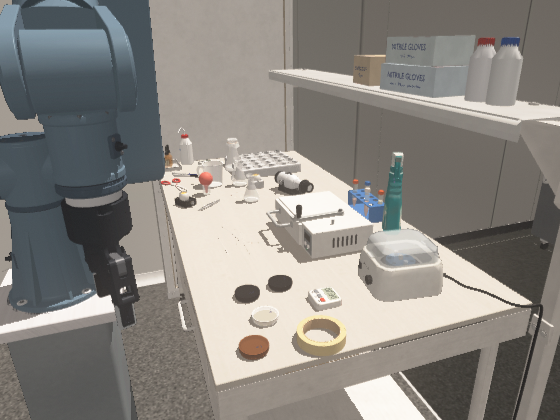

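```bash
cat >> h.py <<'E'
from scipy.spatial.transform import Rotation as R
def ray(c,u,v,z):
    K=np.array(c['camera_matrix']);w,x,y,q=c['orientation']
    d=np.linalg.inv(K)@[u,v,1];d=R.from_quat([x,y,q,w]).apply([d[0],-d[1],-d[2]])
    p=np.array(c['xyz']);return p+d*(z-p[2])/d[2]
E
python3 - <<'E'
from h import *
c=snap('top');im=c['pixels'][:,:,::-1]
a=cv2.resize(im[120:290,205:335],None,fx=3.5,fy=3.5,interpolation=cv2.INTER_CUBIC)
b=cv2.resize(im[205:290,330:430],None,fx=3,fy=3,interpolation=cv2.INTER_CUBIC)
o=np.zeros((600,800,3),np.uint8);o[:a.shape[0],:a.shape[1]]=a;o[:b.shape[0],460:460+b.shape[1]]=b
cv2.imwrite('pics/c1.png',o)
E
```

```text
(no output)
```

View pics/c1.png

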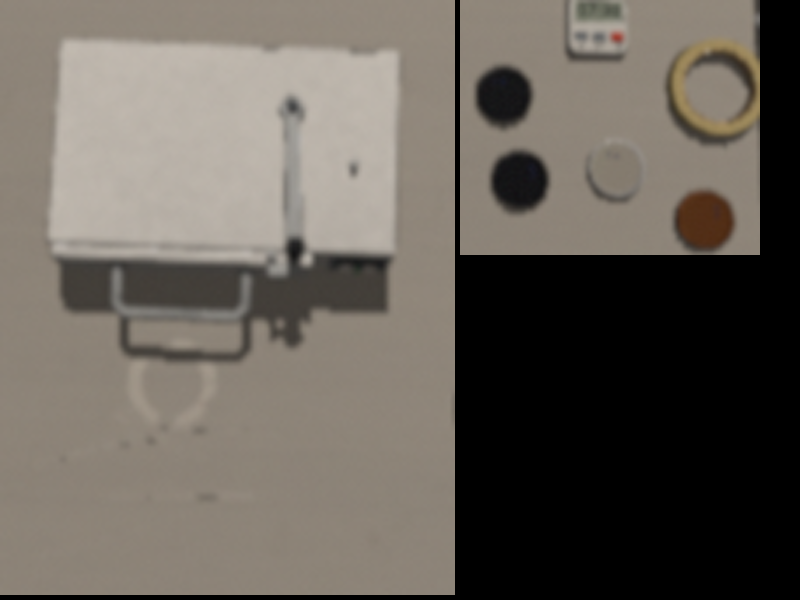

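The crop shows the bar with its pin at crop (291,105) and knob at (294,248), and the handle bar at about (118–247, 314). The only pale, clear dish is at (615,168), which is top pixel (381.7,261). The look-alikes are black at (344,236) and (350,265), brown at (411,278), and the tape ring at (416,235). I choose the pale dish. The ring in front of the drawer is a flat stain.

Run:
```python
from h import *
c=snap('top');s=snap('side')
f=lambda x,y,z:ray(c,205+x/3.5,120+y/3.5,z)
e=[f(62,40,.085),f(398,52,.085),f(50,242,.085),f(392,254,.085)]
print(np.round(e,4));g=lambda a,b:np.degrees(np.arctan2(*(b-a)[:2]))
print(np.degrees(np.arctan2((e[0]-e[1])[1],(e[0]-e[1])[0]))-90,np.degrees(np.arctan2((e[2]-e[3])[1],(e[2]-e[3])[0]))-90)
for n,p in dict(pin=(291,105,.093),knob=(295,248,.135),hl=(118,312,.06),hr=(247,318,.06),stud=(278,266,.1)).items():print(n,np.round(f(*p),4))
print('dish top',ray(c,460+0-460+330+155/3,205+168/3,.012),'side',ray(s,265,316,.01))
look(['latch_knob','latch_pin','drawer_stud','drawer_handle','dish'],['top','side'])
```

```text
[[ 0.8434  0.2033  0.085 ]
 [ 0.8393 -0.1023  0.085 ]
 [ 0.6558  0.2048  0.085 ]
 [ 0.6525 -0.0982  0.085 ]]
-0.7682745076260318 -0.6227895582649268
pin [ 0.7846 -0.0061  0.093 ]
knob [ 0.6458 -0.0111  0.135 ]
hl [0.5983 0.1444 0.06  ]
hr [0.5958 0.0286 0.06  ]
stud [0.6364 0.0025 0.1   ]
dish top [ 0.45026727 -0.31247199  0.012     ] side [ 0.45035464 -0.31623968  0.01      ]
top latch_knob lan [ 0.6526 -0.0023  0.1333] 0.74
top latch_pin lan [ 0.7816 -0.0084  0.0862] 0.7
top drawer_stud lan [0.6511 0.0091 0.1022] 0.8
top dish lan [ 0.455  -0.3144  0.0035] 0.76
top dish lan [ 3.986e-01 -4.013e-01  2.000e-04] 0.73
top dish lan [ 0.4388 -0.2106 -0.0021] 0.55
side latch_knob lan [ 0.6462 -0.0119  0.1367] 0.64
side latch_pin lan [ 0.7863 -0.0077  0.0862] 0.94
side drawer_stud lan [0.6481 0.0083 0.1014] 0.6
side drawer_handle lan [0.5992 0.0884 0.0615] 0.98
side dish lan [ 0.4516 -0.3157  0.0039] 0.97
side dish lan [ 0.527  -0.1924 -0.0014] 0.91
side dish lan [ 0.3986 -0.3964 -0.0023] 0.89
side dish lan [ 0.4374 -0.208  -0.0015] 0.59
```

{"api": "send_rows", "payload": {
  "series": [
    [[0,0,-6],[50,62,0],1],
    [[0,0,-12],[100,124,0],1],
    [[0,0,-18.2],[150,186,0],1],
    [[0,0,-18.2],[200,248,0],1],
    [[0,0,-18.2],[250,310,0],1],
    [[0,0,-18.2],[300,372,0],1],
    [[0,0,-18.2],[350,434,0],1],
    [[0,0,-18.2],[400,496,0],1],
    [[0,0,-18.2],[450,558,0],1],
    [[0,0,-18.2],[469,586,0],1]
  ]
}}

```text
time_s: 2.9
eef_pos: [0.5725, -0.0573, 0.2316]
eef_rot: [0.0, 1.0, 0.0, 0.0]
wrist_force: [-0.4, -0.3, 0.8]
opening: -0.001
grasp_force: 0.0
```

{"api": "send_rows", "payload": {
  "series": [
    [[0,0,0],[0,0,0],1],
    [[0,0,0],[0,0,0],1]
  ]
}}

```text
time_s: 3.15
eef_pos: [0.571, -0.0591, 0.231]
eef_rot: [0.0, 1.0, 0.001, -0.0]
wrist_force: [0.3, 0.6, -0.0]
opening: -0.001
grasp_force: 0.0
```

{"api": "send_rows", "payload": {
  "series": [
    [[0,0,0],[30,38,0],1],
    [[0,0,0],[60,76,0],1],
    [[0,0,0],[78,99,0],1],
    [[0,0,0],[78,99,-40],1],
    [[0,0,0],[78,99,-80],1],
    [[0,0,0],[78,99,-105],1],
    [[0,0,0],[78,99,-117],1],
    [[0,0,0],[78,99,-117],1]
  ]
}}

```text
time_s: 4.15
eef_pos: [0.6489, 0.0387, 0.114]
eef_rot: [-0.0, 1.0, -0.001, -0.001]
wrist_force: [-0.9, -0.1, -0.4]
opening: -0.0
grasp_force: 0.0
```

Run:
```python
from h import *
print(telemetry.get_obs()['eef_pos'])
c=snap('side');im=c['pixels'][:,:,::-1]
cv2.imwrite('pics/s1.png',cv2.resize(im[150:280,200:400],None,fx=4,fy=4,interpolation=cv2.INTER_CUBIC))
```

```text
[0.64886262 0.03867009 0.11400053]
```

View pics/s1.png

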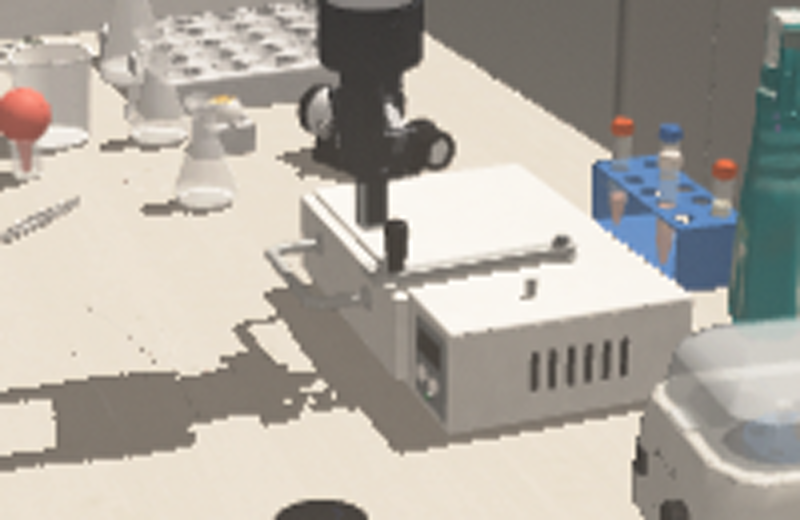

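{"api": "send_rows", "payload": {
  "series": [
    [[0,0,0],[0,-15,0],1],
    [[0,0,0],[3,-35,0],1],
    [[0,0,0],[7,-52,0],1],
    [[0,0,0],[12,-69,0],1],
    [[0,0,0],[20,-86,0],1],
    [[0,0,0],[27,-96,0],1],
    [[0,0,0],[32,-104,0],1],
    [[0,0,0],[33,-107,0],1],
    [[0,0,0],[33,-107,0],1]
  ]
}}

```text
time_s: 5.32
eef_pos: [0.6823, -0.067, 0.1142]
eef_rot: [0.0, 1.0, 0.0, -0.0]
wrist_force: [0.6, 0.3, -0.1]
opening: 0.001
grasp_force: 0.0
```

Run:
```python
from h import *
c=snap('top');c=snap('side')
look(['latch_knob'],['top','side'])
print(telemetry.get_obs()['wrist_force'])
```

```text
top latch_knob lan [ 0.6793 -0.0853  0.1343] 0.54
side latch_knob lan [ 0.6791 -0.0902  0.1379] 0.78
[ 1.18494144 -0.2865029   0.39376448]
```

{"api": "send_rows", "payload": {
  "series": [
    [[0,0,0],[2,-4,0],1],
    [[0,0,0],[4,-7,0],1],
    [[0,0,0],[5,-10,0],1],
    [[0,0,0],[5,-10,0],1]
  ]
}}

```text
time_s: 6.02
eef_pos: [0.6836, -0.0691, 0.1137]
eef_rot: [-0.006, 1.0, 0.001, -0.005]
wrist_force: [-14.5, 24.8, 11.9]
opening: -0.001
grasp_force: 12.1
```

{"api": "send_rows", "payload": {
  "series": [
    [[0,0,0],[0,15,0],1],
    [[0,0,0],[0,25,35],1],
    [[0,0,0],[-20,70,45],1],
    [[0,0,0],[-40,115,45],1],
    [[0,0,0],[-64,166,45],1],
    [[0,0,0],[-64,166,45],1],
    [[0,0,0],[-64,166,10],1],
    [[0,0,0],[-64,166,10],1]
  ]
}}

```text
time_s: 7.02
eef_pos: [0.6215, 0.0883, 0.1217]
eef_rot: [0.0, 1.0, -0.0, -0.003]
wrist_force: [-0.1, -0.1, 0.5]
opening: 0.001
grasp_force: 0.0
```

Run:
```python
from h import *
print(telemetry.get_obs()['eef_pos'])
c=snap('top');c=snap('side','s2.png')
look(['latch_knob','drawer_handle','latch_pin','drawer_stud'],['top','side'])
im=c['pixels'][:,:,::-1]
cv2.imwrite('pics/s2.png',cv2.resize(im[150:280,200:400],None,fx=4,fy=4,interpolation=cv2.INTER_CUBIC))
```

```text
[0.62151979 0.08827748 0.12165892]
top latch_knob lan [ 0.6804 -0.0871  0.1341] 0.78
top latch_knob lan [ 0.455  -0.316   0.0009] 0.64
top drawer_handle lan [0.5992 0.0926 0.0597] 0.69
top latch_pin lan [ 0.7852 -0.009   0.0873] 0.91
top drawer_stud lan [0.6516 0.0114 0.1056] 0.61
side latch_knob lan [0.645  0.0119 0.1012] 0.67
side latch_knob lan [ 0.6779 -0.0887  0.1338] 0.63
side drawer_handle lan [0.5993 0.0897 0.0585] 0.74
side latch_pin lan [ 0.7839 -0.0047  0.0865] 0.62
side drawer_stud lan [0.6483 0.0102 0.1015] 0.61
side drawer_stud lan [ 0.6787 -0.0877  0.1348] 0.55
```

View pics/s2.png

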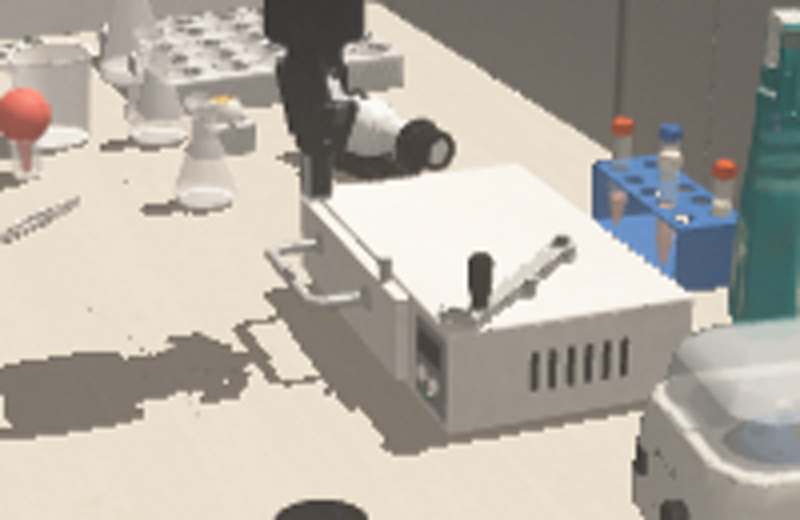

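The latch bar now lies against its peg, at about (530,290), so it is open. The stud at (384,268) is free and the fingers at (318,180) are over the handle gap.

{"api": "send_rows", "payload": {
  "series": [
    [[0,0,0],[0,0,-30],1],
    [[0,0,0],[0,0,-60],1],
    [[0,0,0],[0,0,-79],1],
    [[0,0,0],[0,0,-79],1],
    [[0,0,0],[-8,0,-79],1],
    [[0,0,0],[-20,0,-79],1],
    [[0,0,0],[-35,0,-79],1],
    [[0,0,0],[-50,1,-79],1],
    [[0,0,0],[-65,1,-79],1],
    [[0,0,0],[-80,1,-79],1]
  ]
}}

```text
time_s: 8.78
eef_pos: [0.5438, 0.0898, 0.0468]
eef_rot: [0.0, 1.0, 0.0, 0.002]
wrist_force: [3.2, 0.8, -0.7]
opening: 0.002
grasp_force: 1.6
```

{"api": "send_rows", "payload": {
  "series": [
    [[0,0,0],[-15,0,0],1],
    [[0,0,0],[-30,0,0],1],
    [[0,0,0],[-43,0,0],1],
    [[0,0,0],[-54,1,0],1],
    [[0,0,0],[-61,1,0],1],
    [[0,0,0],[-65,1,0],1],
    [[0,0,0],[-65,1,0],1]
  ]
}}

```text
time_s: 9.65
eef_pos: [0.4777, 0.0909, 0.045]
eef_rot: [-0.0, 1.0, 0.0, -0.001]
wrist_force: [1.1, -0.1, -0.6]
opening: 0.002
grasp_force: 0.4
```

Dragging at the expected 2–3 N. Nudging on until the stop shows in the force.

{"api": "send_rows", "payload": {
  "series": [
    [[0,0,0],[-4,0,0],1],
    [[0,0,0],[-8,0,0],1],
    [[0,0,0],[-8,0,0],1]
  ]
}}

```text
time_s: 10.02
eef_pos: [0.4752, 0.0906, 0.046]
eef_rot: [-0.0, 1.0, -0.0, 0.006]
wrist_force: [18.6, 2.6, -14.1]
opening: 0.0
grasp_force: 9.2
```

{"api": "send_rows", "payload": {
  "series": [
    [[0,0,0],[0,0,0],1],
    [[0,0,0],[16,0,0],1],
    [[0,0,0],[16,0,40],1],
    [[0,0,0],[16,0,95],1],
    [[0,0,0],[10,-50,130],-1],
    [[0,0,0],[0,-110,130],-1],
    [[0,0,0],[-5,-170,130],-1],
    [[0,0,0],[-8,-230,130],-1],
    [[0,0,0],[-11,-290,130],-1],
    [[0,0,0],[-14,-350,130],-1]
  ]
}}

```text
time_s: 11.28
eef_pos: [0.4551, -0.2605, 0.1745]
eef_rot: [-0.001, 1.0, -0.0, -0.001]
wrist_force: [1.9, 0.9, 0.8]
opening: 1.004
grasp_force: 0.0
```

Run:
```python
from h import *
print(telemetry.get_obs()['eef_pos'])
c=snap('top');s=snap('side')
look(['drawer_handle','drawer_floor','dish','dish_in','drawer_stud'],['top','side'])
im=c['pixels'][:,:,::-1]
o=cv2.resize(im[120:290,205:430],None,fx=3.5,fy=3.5,interpolation=cv2.INTER_CUBIC)
cv2.imwrite('pics/c2.png',o)
```

```text
[ 0.45508244 -0.26046163  0.17454451]
top drawer_handle lan [0.4606 0.094  0.0583] 0.61
top drawer_floor lan [0.5838 0.088  0.0171] 0.57
top dish lan [ 0.4376 -0.2097  0.0023] 0.84
top dish lan [ 0.5282 -0.1916  0.0028] 0.57
top dish lan [ 0.401  -0.4044  0.002 ] 0.53
top dish_in lan [0.5677 0.0209 0.0188] 0.85
top dish_in lan [ 0.6046 -0.2948  0.0052] 0.44
top dish_in lan [0.5814 0.0885 0.0184] 0.33
top drawer_stud lan [0.5076 0.0123 0.1013] 0.83
side drawer_handle lan [0.4574 0.091  0.0584] 0.56
side drawer_floor lan [0.5808 0.0984 0.0212] 0.71
side dish lan [ 0.4479 -0.3168  0.0036] 0.92
side dish lan [ 0.438  -0.2077  0.0009] 0.85
side dish lan [ 0.5269 -0.1918 -0.0014] 0.75
side dish lan [ 0.3984 -0.3979 -0.0035] 0.73
side dish_in lan [0.5696 0.0256 0.02  ] 0.51
side drawer_stud lan [0.5048 0.0136 0.1013] 0.7
```

View pics/c2.png

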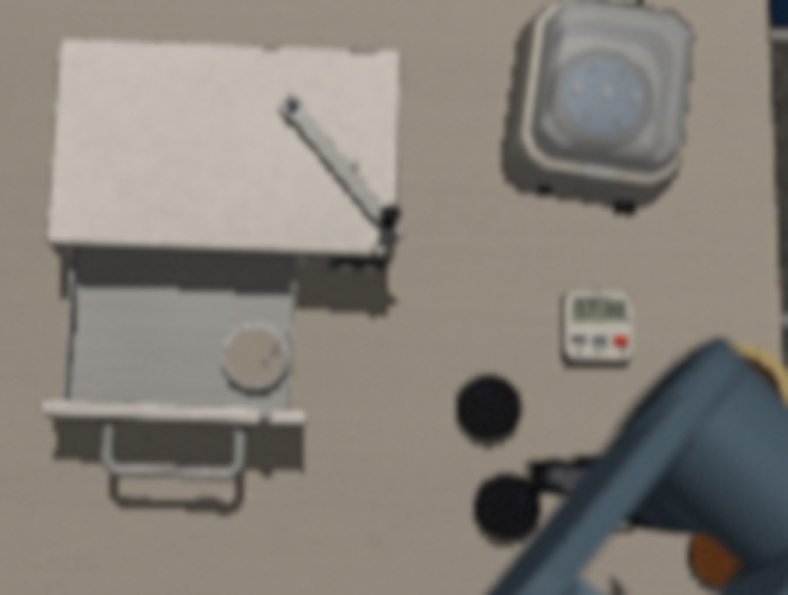

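The drawer is fully out. dish_in is at crop (255,357) by the right wall, the place to its left is free, and the latch is open. Next I descend on the pale dish.

{"api": "send_rows", "payload": {
  "series": [
    [[0,0,0],[-4,-54,0],-1],
    [[0,0,0],[-4,-54,-50],-1],
    [[0,0,0],[-4,-54,-100],-1],
    [[0,0,0],[-4,-54,-140],-1],
    [[0,0,0],[-4,-54,-165],-1],
    [[0,0,0],[-4,-54,-176],-1],
    [[0,0,0],[-4,-54,-176],-1]
  ]
}}

```text
time_s: 12.75
eef_pos: [0.4523, -0.3128, -0.0009]
eef_rot: [-0.0, 1.0, 0.0, -0.0]
wrist_force: [0.3, -0.3, 0.2]
opening: 1.002
grasp_force: 0.0
```

Run:
```python
from h import *
o=telemetry.get_obs();print(o['eef_pos'],o['wrist_force'])
c=snap('side');im=c['pixels'][:,:,::-1]
cv2.imwrite('pics/s3.png',cv2.resize(im[240:370,190:350],None,fx=4.5,fy=4.5,interpolation=cv2.INTER_CUBIC))
```

```text
[ 0.45231515 -0.31276895 -0.00088436] [ 0.27407843 -0.265017    0.24612047]
```

View pics/s3.png

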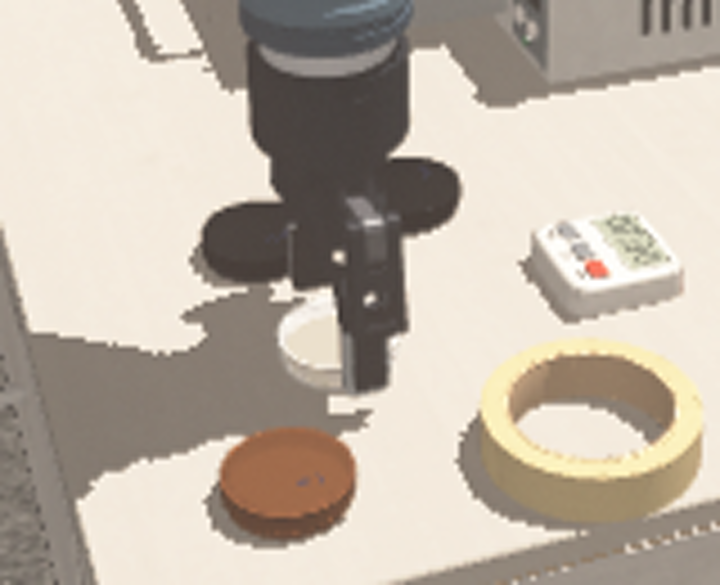

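The fingers straddle the pale dish (crop 280–395, 345), with the near finger at 365, which fits. Closing, then lifting.

{"api": "send_rows", "payload": {
  "series": [
    [[0,0,0],[0,0,0],0.5],
    [[0,0,0],[0,0,0],0.5],
    [[0,0,0],[0,0,0],0.5],
    [[0,0,0],[0,0,0],0.5],
    [[0,0,0],[0,0,0],0.5],
    [[0,0,0],[0,0,5],0.5],
    [[0,0,0],[0,0,15],0.5],
    [[0,0,0],[0,0,35],0.5],
    [[0,0,0],[0,0,70],0.5],
    [[0,0,0],[0,0,110],0.5]
  ]
}}

```text
time_s: 14.05
eef_pos: [0.4519, -0.3128, 0.1104]
eef_rot: [-0.0, 1.0, 0.0, -0.0]
wrist_force: [-0.4, -0.2, -0.1]
opening: 0.646
grasp_force: 63.2
```

Run:
```python
from h import *
o=telemetry.get_obs();print(o['eef_pos'],o['wrist_force'],o['opening'],o['grasp_force'])
c=snap('side');snap('top');im=c['pixels'][:,:,::-1]
cv2.imwrite('pics/s4.png',cv2.resize(im[180:330,190:350],None,fx=4,fy=4,interpolation=cv2.INTER_CUBIC))
look(['dish'],['side','top'])
```

```text
[ 0.45194162 -0.31278891  0.11040413] [-0.35546356 -0.1775965  -0.07236349] 0.6455073708858146 63.234933614730835
side dish lan [ 0.3961 -0.3973 -0.004 ] 0.95
side dish lan [ 0.4379 -0.21   -0.    ] 0.78
side dish lan [ 0.452  -0.3152  0.1102] 0.74
side dish lan [ 0.5258 -0.1932 -0.0021] 0.54
top dish lan [ 0.4387 -0.2111 -0.0013] 0.75
top dish lan [ 0.3987 -0.4043  0.003 ] 0.6
top dish lan [ 0.5289 -0.1916  0.0007] 0.52
top dish lan [ 0.4577 -0.3134  0.1148] 0.43
```

View pics/s4.png

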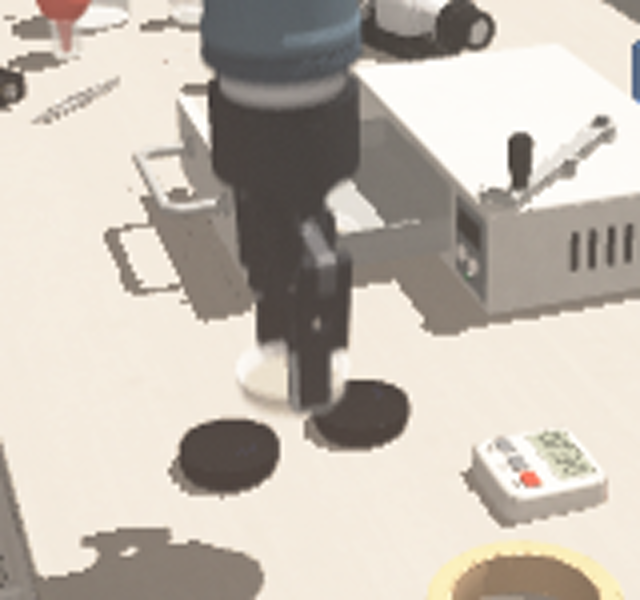

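The dish is held level at about crop (290,370). Carrying it over the drawer.

{"api": "send_rows", "payload": {
  "series": [
    [[0,0,0],[4,14,30],0.5],
    [[0,0,0],[14,50,60],0.5],
    [[0,0,0],[26,90,60],0.5],
    [[0,0,0],[40,138,60],0.5],
    [[0,0,0],[54,186,60],0.5],
    [[0,0,0],[68,234,60],0.5],
    [[0,0,0],[82,282,60],0.5],
    [[0,0,0],[96,330,60],0.5],
    [[0,0,0],[108,374,60],0.5],
    [[0,0,0],[116,402,60],0.5]
  ]
}}

```text
time_s: 15.5
eef_pos: [0.5674, 0.0911, 0.1675]
eef_rot: [-0.0, 1.0, 0.001, -0.002]
wrist_force: [0.3, -0.7, 0.1]
opening: 0.643
grasp_force: 63.4
```

{"api": "send_rows", "payload": {
  "series": [
    [[0,0,0],[6,22,0],0.5],
    [[0,0,0],[10,36,-10],0.5],
    [[0,0,0],[10,36,-40],0.5],
    [[0,0,0],[10,36,-70],0.5],
    [[0,0,0],[10,36,-90],0.5],
    [[0,0,0],[10,36,-90],0.5]
  ]
}}

```text
time_s: 16.25
eef_pos: [0.5765, 0.1245, 0.0768]
eef_rot: [0.0, 1.0, -0.0, -0.002]
wrist_force: [0.8, -0.2, 0.3]
opening: 0.643
grasp_force: 63.4
```

{"api": "send_rows", "payload": {
  "series": [
    [[0,0,0],[0,0,-20],0.5],
    [[0,0,0],[0,0,-38],0.5],
    [[0,0,0],[0,0,-48],0.5],
    [[0,0,0],[0,0,-53],0.5],
    [[0,0,0],[0,0,-56],0.5],
    [[0,0,0],[0,0,-56],0.5]
  ]
}}

```text
time_s: 17.0
eef_pos: [0.5785, 0.1249, 0.0235]
eef_rot: [-0.0, 1.0, 0.0, 0.0]
wrist_force: [0.5, 0.3, 0.2]
opening: 0.64
grasp_force: 63.4
```

{"api": "send_rows", "payload": {
  "series": [
    [[0,0,0],[0,0,-1],0.5],
    [[0,0,0],[0,0,-2],0.5],
    [[0,0,0],[0,0,-2],0.5]
  ]
}}

```text
time_s: 17.38
eef_pos: [0.5784, 0.1249, 0.0214]
eef_rot: [0.0, 1.0, 0.0, 0.0]
wrist_force: [0.1, -0.0, -0.2]
opening: 0.645
grasp_force: 63.4
```

{"api": "send_rows", "payload": {
  "series": [
    [[0,0,0],[0,0,-1],0.5],
    [[0,0,0],[0,0,-2],0.5],
    [[0,0,0],[0,0,-2],0.5]
  ]
}}

```text
time_s: 17.75
eef_pos: [0.5798, 0.1249, 0.0212]
eef_rot: [0.0, 1.0, 0.0, 0.002]
wrist_force: [-2.2, -0.0, 9.9]
opening: 0.639
grasp_force: 64.4
```

{"api": "send_rows", "payload": {
  "series": [
    [[0,0,0],[0,0,1],0.0],
    [[0,0,0],[0,0,1],-0.4],
    [[0,0,0],[0,0,1],-0.7],
    [[0,0,0],[0,0,1],-0.7],
    [[0,0,0],[0,0,1],-0.7],
    [[0,0,0],[0,0,10],-0.7],
    [[0,0,0],[0,0,35],-0.7],
    [[0,0,0],[0,0,80],-0.7],
    [[0,0,0],[0,0,110],1],
    [[0,0,0],[-40,-20,110],1]
  ]
}}

```text
time_s: 19.0
eef_pos: [0.5425, 0.105, 0.1339]
eef_rot: [0.0, 1.0, 0.001, 0.005]
wrist_force: [0.5, -0.3, -0.0]
opening: 0.432
grasp_force: 0.0
```

{"api": "send_rows", "payload": {
  "series": [
    [[0,0,0],[-30,-7,0],1],
    [[0,0,0],[-58,-14,0],1],
    [[0,0,0],[-58,-14,0],1],
    [[0,0,0],[-58,-14,0],1]
  ]
}}

```text
time_s: 19.5
eef_pos: [0.4814, 0.0908, 0.1302]
eef_rot: [0.0, 1.0, -0.0, 0.001]
wrist_force: [-0.3, -0.4, -0.0]
opening: 0.003
grasp_force: 0.0
```

Run:
```python
from h import *
o=telemetry.get_obs();print(o['eef_pos'],o['opening'])
c=snap('top');s=snap('side')
look(['dish','dish_in','drawer_handle','drawer_floor'],['top','side'])
a=cv2.resize(c['pixels'][150:270,205:305,::-1],None,fx=4,fy=4,interpolation=cv2.INTER_CUBIC)
b=cv2.resize(s['pixels'][180:300,210:310,::-1],None,fx=4,fy=4,interpolation=cv2.INTER_CUBIC)
cv2.imwrite('pics/c5.png',np.hstack([a,b]))
```

```text
[0.48139654 0.09084284 0.13017157] 0.002704469513001458
top dish lan [ 0.5256 -0.1886  0.001 ] 0.82
top dish lan [ 0.4374 -0.2102  0.0007] 0.62
top dish lan [ 0.4    -0.4035  0.0011] 0.56
top dish_in lan [0.5718 0.0221 0.0226] 0.77
side dish lan [ 0.5229 -0.1928 -0.0021] 0.87
side dish lan [ 6.065e-01 -2.989e-01  3.000e-04] 0.68
side dish lan [ 0.4373 -0.211  -0.0015] 0.56
side dish lan [ 0.3982 -0.3975  0.0012] 0.55
side dish_in lan [0.5698 0.0247 0.0195] 0.65
side drawer_handle lan [0.4595 0.0931 0.0612] 0.8
side drawer_floor lan [0.5808 0.0949 0.0217] 0.76
```

View pics/c5.png

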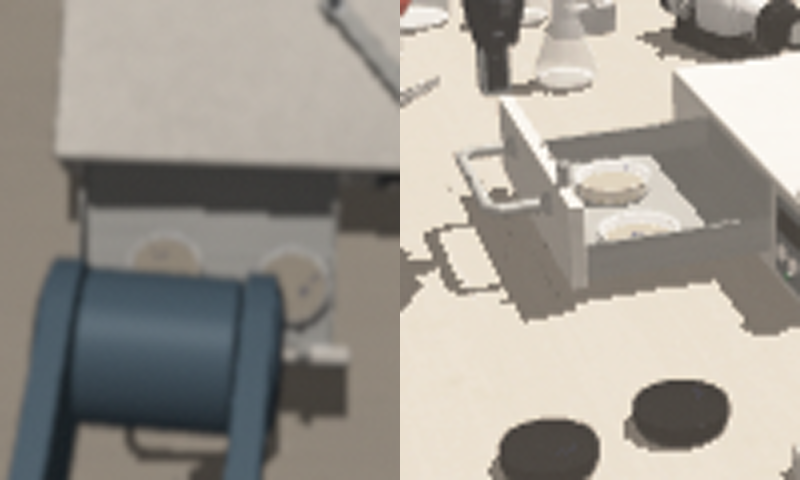

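Both dishes lie flat side by side in the drawer (right half: 612,185 and 640,230), and the fingers are over the handle gap. Going down to push the panel gently.

{"api": "send_rows", "payload": {
  "series": [
    [[0,0,0],[2,0,-40],1],
    [[0,0,0],[2,0,-70],1],
    [[0,0,0],[2,0,-84],1],
    [[0,0,0],[2,0,-84],1],
    [[0,0,0],[7,0,-84],1],
    [[0,0,0],[12,0,-84],1],
    [[0,0,0],[18,0,-84],1],
    [[0,0,0],[26,0,-84],1],
    [[0,0,0],[35,0,-84],1],
    [[0,0,0],[45,0,-84],1]
  ]
}}

```text
time_s: 21.25
eef_pos: [0.5259, 0.0907, 0.0452]
eef_rot: [0.0, 1.0, 0.0, -0.0]
wrist_force: [-2.5, -0.8, 2.4]
opening: 0.001
grasp_force: 1.5
```

{"api": "send_rows", "payload": {
  "series": [
    [[0,0,0],[10,0,0],1],
    [[0,0,0],[20,0,0],1],
    [[0,0,0],[30,0,0],1],
    [[0,0,0],[40,0,0],1],
    [[0,0,0],[50,0,0],1],
    [[0,0,0],[60,0,0],1],
    [[0,0,0],[70,0,0],1],
    [[0,0,0],[80,0,0],1],
    [[0,0,0],[88,-1,0],1],
    [[0,0,0],[93,-1,0],1]
  ]
}}

```text
time_s: 22.5
eef_pos: [0.6188, 0.0904, 0.0452]
eef_rot: [-0.0, 1.0, 0.0, 0.0]
wrist_force: [-2.3, 1.8, 0.4]
opening: 0.001
grasp_force: 1.4
```

{"api": "send_rows", "payload": {
  "series": [
    [[0,0,0],[4,0,0],1],
    [[0,0,0],[8,0,0],1],
    [[0,0,0],[11,0,0],1],
    [[0,0,0],[11,0,0],1]
  ]
}}

```text
time_s: 23.0
eef_pos: [0.6299, 0.0897, 0.0454]
eef_rot: [0.0, 1.0, 0.0, 0.0]
wrist_force: [-0.8, 0.3, -0.7]
opening: -0.003
grasp_force: 0.5
```

{"api": "send_rows", "payload": {
  "series": [
    [[0,0,0],[3,0,0],1],
    [[0,0,0],[6,0,0],1],
    [[0,0,0],[6,0,0],1]
  ]
}}

```text
time_s: 23.38
eef_pos: [0.6335, 0.0896, 0.0454]
eef_rot: [0.0, 1.0, 0.0, -0.002]
wrist_force: [-12.5, -0.6, 7.9]
opening: -0.002
grasp_force: 5.7
```

{"api": "send_rows", "payload": {
  "series": [
    [[0,0,0],[0,0,0],1],
    [[0,0,0],[-14,0,0],1],
    [[0,0,0],[-14,0,50],1],
    [[0,0,0],[-14,0,110],1],
    [[0,0,0],[0,-40,140],1],
    [[0,0,0],[20,-85,140],1],
    [[0,0,0],[30,-130,140],1],
    [[0,0,0],[44,-175,140],1],
    [[0,0,0],[44,-220,140],1],
    [[0,0,0],[44,-220,140],1]
  ]
}}

```text
time_s: 24.62
eef_pos: [0.6798, -0.1347, 0.1856]
eef_rot: [0.001, 1.0, -0.002, 0.001]
wrist_force: [0.1, 0.0, -0.3]
opening: -0.002
grasp_force: 0.0
```

Run:
```python
from h import *
o=telemetry.get_obs();print(o['eef_pos'],o['wrist_force'])
c=snap('top');s=snap('side')
look(['latch_knob','drawer_handle','drawer_stud'],['top','side'])
```

```text
[ 0.67981334 -0.13467288  0.18562298] [ 0.10178206  0.00794394 -0.31508604]
top latch_knob lan [ 0.681  -0.0836  0.1318] 0.7
top drawer_handle lan [0.6027 0.0897 0.0591] 0.82
top drawer_stud lan [0.6491 0.0069 0.1018] 0.59
top drawer_stud lan [0.6204 0.4365 0.0048] 0.55
side latch_knob lan [0.6459 0.0109 0.1018] 0.66
side latch_knob lan [ 0.6791 -0.0918  0.1382] 0.63
side drawer_handle lan [0.5995 0.0913 0.0592] 0.85
side drawer_stud lan [0.6444 0.0114 0.101 ] 0.79
```

{"api": "send_rows", "payload": {
  "series": [
    [[0,0,0],[0,0,-40],1],
    [[0,0,0],[0,0,-71],1],
    [[0,0,0],[0,0,-71],1],
    [[0,0,0],[0,20,-71],1],
    [[0,0,0],[-8,34,-71],1],
    [[0,0,0],[-15,46,-71],1],
    [[0,0,0],[-21,58,-71],1],
    [[0,0,0],[-26,71,-71],1],
    [[0,0,0],[-29,82,-71],1],
    [[0,0,0],[-31,93,-71],1]
  ]
}}

```text
time_s: 26.28
eef_pos: [0.6481, -0.0365, 0.1143]
eef_rot: [0.0, 1.0, 0.0, -0.0]
wrist_force: [-0.1, -0.2, 0.8]
opening: -0.001
grasp_force: 0.3
```

{"api": "send_rows", "payload": {
  "series": [
    [[0,0,0],[0,5,0],1],
    [[0,0,0],[0,10,0],1],
    [[0,0,0],[0,12,0],1],
    [[0,0,0],[0,12,0],1]
  ]
}}

```text
time_s: 26.78
eef_pos: [0.6483, -0.0253, 0.1142]
eef_rot: [0.0, 1.0, -0.0, -0.0]
wrist_force: [-0.4, 0.1, 0.7]
opening: -0.007
grasp_force: 0.2
```

{"api": "send_rows", "payload": {
  "series": [
    [[0,0,0],[0,3,0],1],
    [[0,0,0],[0,6,0],1],
    [[0,0,0],[0,6,0],1]
  ]
}}

```text
time_s: 27.15
eef_pos: [0.6483, -0.0241, 0.1143]
eef_rot: [0.004, 1.0, -0.001, -0.0]
wrist_force: [-1.9, -16.8, -1.7]
opening: 0.003
grasp_force: 8.3
```

At the shut stop (17 N). Backing off and checking.

{"api": "send_rows", "payload": {
  "series": [
    [[0,0,0],[0,0,0],1],
    [[0,0,0],[0,-15,0],1],
    [[0,0,0],[0,-30,0],1],
    [[0,0,0],[0,-40,40],1],
    [[0,0,0],[-30,-80,90],1],
    [[0,0,0],[-80,-120,90],1],
    [[0,0,0],[-120,-160,90],1],
    [[0,0,0],[-150,-180,90],1],
    [[0,0,0],[-150,-180,90],1]
  ]
}}

```text
time_s: 28.28
eef_pos: [0.4968, -0.2008, 0.2046]
eef_rot: [0.0, 1.0, -0.002, 0.0]
wrist_force: [0.5, 0.7, 0.1]
opening: -0.003
grasp_force: 0.0
```

Run:
```python
from h import *
c=snap('top');s=snap('side')
look(['latch_knob','drawer_handle','drawer_stud','timer','flask'],['top','side'])
a=cv2.resize(c['pixels'][130:230,210:310,::-1],None,fx=4,fy=4,interpolation=cv2.INTER_CUBIC)
b=cv2.resize(s['pixels'][180:280,260:360,::-1],None,fx=4,fy=4,interpolation=cv2.INTER_CUBIC)
cv2.imwrite('pics/c6.png',np.hstack([a,b]))
```

```text
top latch_knob lan [0.649  0.0033 0.1321] 0.52
top latch_knob lan [ 0.7499  0.0572 -0.0057] 0.5
top drawer_stud lan [0.648  0.0104 0.104 ] 0.75
top flask lan [0.6202 0.4364 0.0043] 0.72
top flask lan [0.6497 0.0021 0.1325] 0.16
side latch_knob lan [ 0.6469 -0.0031  0.1365] 0.7
side drawer_handle lan [0.5967 0.0916 0.0602] 0.93
side drawer_stud lan [0.6464 0.0106 0.098 ] 0.75
side timer lan [ 0.6082 -0.2973 -0.0016] 0.88
side flask lan [0.7216 0.0949 0.0229] 0.22
```

View pics/c6.png

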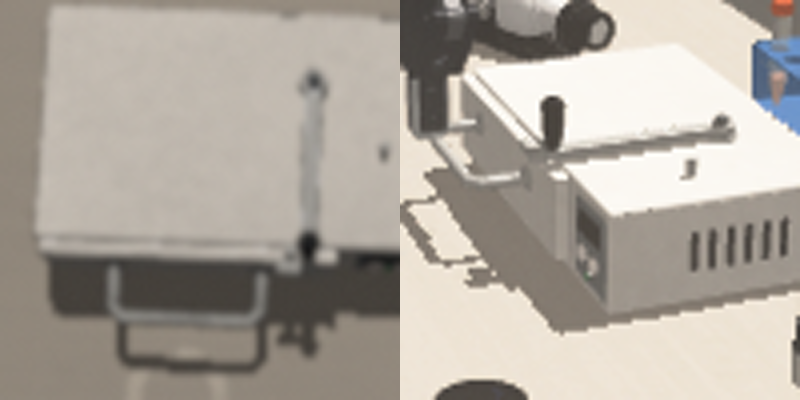

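The bar is straight again, with the knob at (307,243) by the stud. The drawer is shut and the arm is clear.

```bash
python3 -c "
from h import *
print(ctrl.hand_in())"
```

```text
the job is handed in; nothing more can be done
None
```

The pale dish lies flat in the drawer beside the other dish, the drawer is home with the latch hooked over its stud, the timer and flask were not disturbed, and the job is handed in (the hand-in returned no verdict).

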